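# Wedge a rocking soldering hearth

### The arm

A 6-joint arm with a two-finger parallel gripper is mounted at the origin on the work surface. World frame = base frame: x ahead of the robot, y to its left, z up, the work surface at z = 0. Lengths are in mm, angles in rad, forces in N, time in s.
With the tool pointing down it reaches from about 325 to 900 mm from the base axis. Payload 6.1 kg.
Tool frame: the origin (TCP) lies at the very end of the fingers, on their centre line; the grasp point (between the pads) lies behind it (env.tcp_to_grasp is the z of the grasp point in the tool frame, in mm); z points along the fingers, y is the line along which they close (so a half turn about z gives the same grasp; the last joint's range is limited). The gripper opens to 85 mm and grips with 20 to 120 N. Pads are 22 mm wide; open, the fingers measure 114 mm over their backs; the gripper's body (76 mm by 85 mm) begins 54 mm behind the grasp point. The pads swing forward as they close: fully open they stand 13 mm farther back than shut.
Start: joints at [1.161, 0.22, 1.526, -0, 1.395, -0.126], TCP at [175.002, 599.992, 231.3] pointing down, gripper open.
Joint ranges: [-2.98, 2.98], [-0.91, 2.08], [0.09, 2.57], [-1.24, 4.39], [0.2, 2.65], [-2.68, 2.68]. Speed limits (rad/s): [2.57, 2.57, 3.01, 3.14, 3.14, 3.14].

### API

Orientations are given as a 3x3 rotation matrix whose columns are the frame's x, y, z axes.
In Python, from workcell import env, get_image, camera_model, order gives the robot as it stands.
- The arm moves only by the shell command python3 -m pendant 'ROWS'. ROWS is JSON, a list of rows, each an object of numbers: "gripper": the finger opening in mm, from 0 to 85.4; "dx", "dy", "dz": the shift along the tool's x, y, z normalised to -1 to 1, where 1 is 50 cm; "wx", "wy", "wz": the turn, a rotation vector about the tool's x, y, z normalised to -1 to 1, where 1 is 120 degrees. A call has 1 to 20 rows; each row is the pose to reach, as a shift and turn from the pose commanded when the call began, along the tool's axes at that moment; what a row does not reach only later rows make up. A row lasts 1/10 s, in which the tool goes at most 50 mm and 8.59 degrees, less where a joint would pass 70% of its speed; a pose out of reach is approached as far as the arm can. A call with a number of a shift or a turn outside -1 to 1 is refused whole. A call with a gripper value outside its range is refused whole. The fingers move at their own pace and stop on an object; the grip force is fixed at half the most. Time passes only in rows, so rows that repeat a pose let the fingers close. It gives the time, the measured TCP pose, the force, the opening and the grip force at its end, in the units of the state.
- env.get_obs(): the state, without advancing time (a new reading comes with each control period).
- get_image(name): name is "side" or "top"; returns the picture (384x512x3 uint8, red, green, blue); there is no depth.
- camera_model(name): a dict with "fx", "fy", "cx", "cy" (pixels), "k1" (the pictures are not rectified: a ray, as slopes to the right and down, at radius r is drawn at 1 + k1 r^2 times it, then the intrinsics apply), "extrinsics" (4x4, takes a point from camera to world coordinates). Camera axes: x right, y down, z forward; pixel columns grow to the right and rows downward; lengths in mm; the calibration is good to about 2 mm. A picture is of the moment at which its call begins. camera_model takes no time and is no camera call.
- order.finish_job(): hands the job in; it is judged then, once.
The state is a dict: "time": time; "joint_pos": joint angles; "joint_vel": joint speeds; "tau": joint torques, N m; "tcp_pos": TCP position; "ee_rot": TCP orientation; "wrist_force": force on the tool from outside, world axes, zero at the start; "torque": the same for the moment, N m; "gripper_width": finger opening in mm; "gripper_force": force on a finger pad.
Only numpy, scipy, OpenCV 4.12 (cv2) and the standard library are available. Lean on these libraries where they do the work, as an engineer would, in place of code of your own. Each camera call takes 0.05 s, during which the arm holds its last target. There are 200 camera calls.

### The job

The soldering hearth rocks because one of its levelling feet is seized too high off the bench. With your fingertips push the wooden wedge along the bench, thin end first, under that foot until it is snug and the hearth is steady, without shoving the hearth aside; then test it by pressing down firmly for a second on the clay slab's corner above that foot, and take your hand away. Pick nothing up, and leave the other things where they are.

Things in the scene. Friction and masses are not known exactly. Their poses are not given: they have to be found in the camera images.
- hearth: Soldering hearth, loose, about 2 kg: brown clay slab in a black iron tray 196 x 236 mm (x, y) on four steel levelling feet; slab's top 54 mm and tray's underside 30 mm above the bench. Two pale firebricks 60 mm high stand on it along its +x and +y edges (part of it). The foot at x -78, y -98 mm is seized too high; three carry it level. Origin: on the bench plane, midway between the feet; z up.
- short_foot (a point): On the seized foot's axis, in the plane of the other feet (bench level); axes parallel to the hearth's. The foot is a round steel pad 20 mm across, 7 mm thick; its underside hangs 4 to 8 mm above this point (differs each time, not told). Its axis lies 20 mm in from both sides of the tray.
- press_spot (a point): On the slab's top straight above the seized foot, 54 mm above the bench, 17 mm in from both slab edges: where to press, with about 10 N. Unwedged, some 2 to 4 N down here tips the hearth until the seized foot strikes the bench; let go, it falls back level.
- wedge: Pale loose hardwood wedge flat on the bench, 120 (x) x 40 mm (y), 60 g; top slopes evenly from 2 mm at the thin end (+x) to 14 mm at the square butt (-x). Origin: centre of underside. Starts with its thin end 18 to 58 mm short of the seized foot, pointing roughly at it. Free it resists under 1 N; once it bites, about 5 N per mm; at 8 to 13 N the hearth slides.
- charcoal: Black charcoal block 60 x 40 x 25 mm lying loose on the slab; leave it there. Origin: centre of its underside.
- dish: White ceramic borax dish, 76 mm across, 32 mm high, standing on the bench; leave it. Origin: centre of its underside.
- flux: Small green glass flux bottle, 40 mm across, 75 mm high, standing on the bench; leave it. Origin: centre of its underside.
- mallet: Wooden mallet about 240 mm long lying on the bench, handle along its x, head 48 mm thick at its +x end; leave it. Origin: on the bench under the handle's middle.
Not all that is in view belongs to the job. What is meant by the wedge is not blue, pink or red, and is the larger of those in its own colour.

How it is judged:
By the outcome, as a careful person would: the job done as asked, in the order asked, and still so for the second after the job is handed in, with the robot touching nothing.
It also fails if it takes over 64 s, if anything falls off the work surface, if the arm or the gripper's body presses on something with over 40 N, if the wrist force passes 120 N, or if a joint passes its speed limit or range.

## Working session

There is one attempt and no reset: what is moved stays moved. The work goes in short steps, Python scripts to look and compute and a shell command to move; the robot and the scene stay as the last step left them, time stands still between calls to the robot, and variables do not carry over. Pictures are saved under pics/ and viewed, at most 10 in all, crops included, and the job is handed in when it is done.

```bash
mkdir -p pics; ls; python3 - <<'E'
from workcell import env,get_image,camera_model
import cv2
for n in("top","side"):
    cv2.imwrite(f"pics/{n}0.png",get_image(n)[:,:,::-1]); print(n,camera_model(n))
o=env.get_obs();print(o,env.tcp_to_grasp)
E
```

```text
pics
top {'fx': 391.5761451116441, 'fy': 391.5761451116441, 'cx': 251.9985213310498, 'cy': 192.8405417699036, 'k1': -0.07182851897428066, 'extrinsics': array([[-5.65171668e-04, -9.95684903e-01,  9.27968490e-02,
         4.79703643e+02],
       [-9.99940617e-01,  1.57261891e-03,  1.07837153e-02,
         7.10363902e+01],
       [-1.08831166e-02, -9.27852438e-02, -9.95626665e-01,
         9.93781593e+02],
       [ 0.00000000e+00,  0.00000000e+00,  0.00000000e+00,
         1.00000000e+00]])}
side {'fx': 480.5602309234308, 'fy': 480.5602309234308, 'cx': 250.53763745943925, 'cy': 192.9910319748541, 'k1': -0.1841857743113828, 'extrinsics': array([[ 9.51104954e-01, -1.77185208e-01,  2.52991638e-01,
         2.36719447e+02],
       [-3.08847351e-01, -5.55018322e-01,  7.72378131e-01,
        -9.47474586e+02],
       [ 3.56101416e-03, -8.12748463e-01, -5.82603858e-01,
         8.26111286e+02],
       [ 0.00000000e+00,  0.00000000e+00,  0.00000000e+00,
         1.00000000e+00]])}
{'time': 0.1, 'joint_pos': array([ 1.16089679e+00,  2.21159330e-01,  1.52754709e+00, -9.25026193e-06,
        1.39471926e+00, -1.26108731e-01]), 'joint_vel': array([-3.97822705e-04, -1.86881562e-03, -1.90814772e-03,  2.26966835e-03,
        7.49354972e-05,  1.64011193e-03]), 'tau': array([ 7.08125281e-04, -4.98249149e+01, -3.90540719e+01, -3.67366483e-04,
        5.83714165e-03, -1.34791813e-05]), 'tcp_pos': array([174.7787781 , 599.46527306, 230.27450995]), 'ee_rot': array([[-9.60001302e-01,  2.79994606e-01, -7.22139773e-04],
       [ 2.79995450e-01,  9.59999849e-01, -1.68480959e-03],
       [ 2.21516476e-04, -1.81961525e-03, -9.99998320e-01]]), 'wrist_force': array([ 0.35371575,  0.39724912, -1.0471787 ]), 'torque': array([ 0.06986263, -0.03751317, -0.02483103]), 'gripper_force': 0.0, 'gripper_width': 85.41388257227244} -18.700000000000003
```

View pics/top0.png

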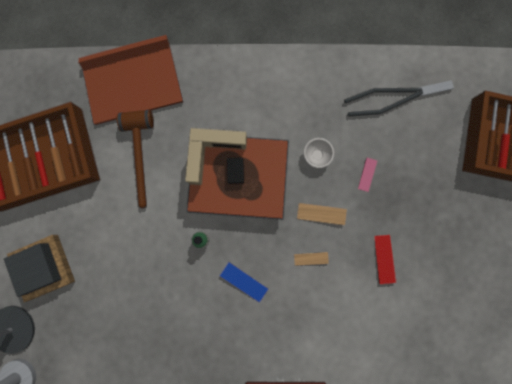

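View pics/side0.png

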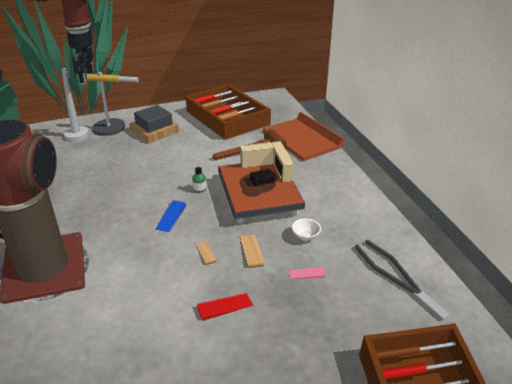

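```bash
cat > h.py <<'E'
import numpy as np,cv2
from workcell import env,get_image,camera_model
def ray(n,uv,z):
    c=camera_model(n);K=np.array([[c['fx'],0,c['cx']],[0,c['fy'],c['cy']],[0,0,1]])
    p=np.asarray(uv,float).reshape(-1,1,2)
    s=((p[:,0]-[c['cx'],c['cy']])/[c['fx'],c['fy']]); q=s.copy()
    for _ in range(20): q=s/(1+c['k1']*(q**2).sum(1,keepdims=True))
    E=c['extrinsics'];d=np.c_[q,np.ones(len(q))]@E[:3,:3].T;o=E[:3,3]
    return o+d*((np.asarray(z)-o[2])/d[:,2])[:,None]
def proj(n,P):
    c=camera_model(n);E=c['extrinsics'];p=(np.atleast_2d(P)-E[:3,3])@E[:3,:3];q=p[:,:2]/p[:,2:]
    return q*(1+c['k1']*(q**2).sum(1,keepdims=True))*[c['fx'],c['fy']]+[c['cx'],c['cy']]
def crop(n,name,x0,y0,x1,y1,k,dots=()):
    im=get_image(n)[:,:,::-1].copy();im=cv2.resize(im[y0:y1,x0:x1],None,fx=k,fy=k,interpolation=cv2.INTER_CUBIC)
    for u,v in dots: cv2.circle(im,(int((u+.5-x0)*k),int((v+.5-y0)*k)),2,(255,255,0),-1)
    cv2.imwrite(f"pics/{name}.png",im)
def blob(n,box,lo,hi):
    im=get_image(n);hsv=cv2.cvtColor(im,cv2.COLOR_RGB2HSV);m=cv2.inRange(hsv,np.array(lo),np.array(hi))
    k=np.zeros_like(m);x0,y0,x1,y1=box;k[y0:y1,x0:x1]=m[y0:y1,x0:x1]
    cs,_=cv2.findContours(k,cv2.RETR_EXTERNAL,cv2.CHAIN_APPROX_NONE);return max(cs,key=cv2.contourArea)
E
python3 - <<'E'
from h import *
im=get_image("top");hsv=cv2.cvtColor(im,cv2.COLOR_RGB2HSV)
for u,v in[(322,214),(302,211),(345,216),(310,190),(255,205),(280,180),(240,210)]:print((u,v),im[v,u],hsv[v,u])
w=blob("top",(290,195,360,232),(8,80,60),(25,255,255))
r=cv2.minAreaRect(w);b=cv2.boxPoints(r);print("wedge",r,b.round(1).tolist());print(ray("top",b,[7]*4).round(1))
s=blob("top",(180,120,300,225),(0,110,50),(14,255,255))
r=cv2.minAreaRect(s);b=cv2.boxPoints(r);print("slab",r,cv2.contourArea(s));print(b.round(1).tolist(),ray("top",b,[54]*4).round(1))
P=ray("top",s[:,0],[54]*len(s))
# -x edge and -y edge lines (world)
lo=P[(P[:,1]<P[:,1].max()-50)&(P[:,1]>P[:,1].min()+15)&(P[:,0]<P[:,0].min()+15)]
ri=P[(P[:,0]<P[:,0].max()-30)&(P[:,0]>P[:,0].min()+15)&(P[:,1]<P[:,1].min()+15)]
for L in(lo,ri):print(len(L),cv2.fitLine(L[:,:2].astype(np.float32),cv2.DIST_HUBER,0,.01,.01).ravel())
crop("top","t1",180,120,360,240,4)
E
```

```text
(322, 214) [145 117  84] [ 16 107 145]
(302, 211) [144 115  83] [ 16 108 144]
(345, 216) [140 116  90] [ 16  91 140]
(310, 190) [104 104 102] [ 30   5 104]
(255, 205) [118  67  48] [  8 151 118]
(280, 180) [119  68  49] [  8 150 119]
(240, 210) [118  66  47] [  8 153 118]
wedge ((321.51092529296875, 213.66815185546875), (47.711097717285156, 15.859644889831543), 7.594643592834473) [[296.79998779296875, 218.39999389648438], [298.8999938964844, 202.6999969482422], [346.20001220703125, 209.0], [344.1000061035156, 224.6999969482422]]
[[ 507.   -31.     7. ]
 [ 546.6  -36.7    7. ]
 [ 530.4 -156.2    7. ]
 [ 490.8 -150.1    7. ]]
slab ((237.23907470703125, 176.03372192382812), (94.67166900634766, 77.3679428100586), 3.945185899734497) 6046.0
[[187.39999389648438, 211.39999389648438], [192.6999969482422, 134.1999969482422], [287.1000061035156, 140.6999969482422], [281.79998779296875, 217.89999389648438]] [[522.7 237.   54. ]
 [712.3 226.9  54. ]
 [695.1  -4.7  54. ]
 [506.9   9.8  54. ]]
72 [7.8148194e-02 9.9694175e-01 5.1658099e+02 1.2067987e+02]
61 [ 9.970266e-01 -7.705812e-02  5.980061e+02  4.265590e+00]
```

View pics/t1.png

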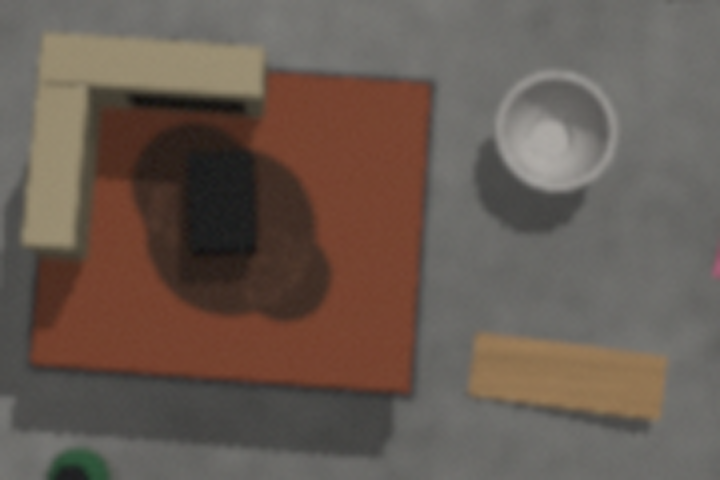

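The hearth's yaw is about -0.078 rad and the seized foot is at about (525, 26). The wedge's thin end is at (527, -33) and its butt at (510, -153), so it points about 10 mm wide of the foot. I'll nudge the butt sideways first, then push.

```bash
cat >> h.py <<'E'
def go(x,y,z,head):
    """tool shift/turn (pendant units) to reach world x,y,z with tool-y heading head, pointing down"""
    o=env.get_obs();R=o['ee_rot'];T=np.array([[np.sin(head),np.cos(head),0],[-np.cos(head),np.sin(head),0],[0,0,-1.]])
    w=cv2.Rodrigues(R.T@T)[0].ravel()/np.radians(120)
    print('t',round(o['time'],2),'tcp',o['tcp_pos'].round(1),'F',o['wrist_force'].round(1),'shift',(R.T@(np.array([x,y,z])-o['tcp_pos'])/500).round(4),'turn',w.round(4),'w',round(o['gripper_width'],1))
E
python3 -m pendant '[{"gripper":0,"dx":-0.485,"dy":-0.629,"dz":0.1,"wz":0.664},{"gripper":0,"dx":-0.485,"dy":-0.629,"dz":0.1,"wz":0.664},{"gripper":0,"dx":-0.485,"dy":-0.629,"dz":0.1,"wz":0.664},{"gripper":0,"dx":-0.485,"dy":-0.629,"dz":0.1,"wz":0.664},{"gripper":0,"dx":-0.485,"dy":-0.629,"dz":0.1,"wz":0.664},{"gripper":0,"dx":-0.485,"dy":-0.629,"dz":0.1,"wz":0.664},{"gripper":0,"dx":-0.485,"dy":-0.629,"dz":0.1,"wz":0.664},{"gripper":0,"dx":-0.485,"dy":-0.629,"dz":0.1,"wz":0.664},{"gripper":0,"dx":-0.485,"dy":-0.629,"dz":0.1,"wz":0.664},{"gripper":0,"dx":-0.485,"dy":-0.629,"dz":0.1,"wz":0.664},{"gripper":0,"dx":-0.485,"dy":-0.629,"dz":0.1,"wz":0.664},{"gripper":0,"dx":-0.485,"dy":-0.629,"dz":0.1,"wz":0.664},{"gripper":0,"dx":-0.485,"dy":-0.629,"dz":0.1,"wz":0.664}]'
python3 -c "from h import *;go(463,-140,100,-.1)"
```

```text
t 0.3 tcp [174.9 599.8 230.9] F [ 1.   1.  -0.4] shift [-0.9674 -1.2589  0.2626] turn [-5.768e-01 -4.794e-01  2.000e-04] w 85.4validation failed for argument at $[0]...
```

```bash
sed -i 's/\[\[np.sin(head),np.cos(head),0\],\[-np.cos(head)/[[-np.sin(head),np.cos(head),0],[np.cos(head)/' h.py
python3 -m pendant '[{"gripper":0,"dx":-0.05,"dy":-0.063,"dz":0.0,"wx":0,"wy":0,"wz":0.05}]'; python3 -m pendant --help
python3 -c "from h import *;go(463,-140,100,-.1)"
```

```text
time: 0.4
tcp_pos: [189.0, 564.6, 230.5]
ee_rot: [[-0.926, 0.377, -0.001], [0.377, 0.926, 0.001], [0.001, 0.0, -1.0]]
wrist_force: [0.8, -1.6, 0.7]
gripper_width: 73.1
gripper_force: 0.0
t 0.4 tcp [189.  564.6 230.5] F [ 0.8 -1.6  0.7] shift [-1.0396 -1.0982  0.2594] turn [-2.00e-04 -6.00e-04  6.13e-01] w 73.1invalid input: not JSON, or not a number
```

```bash

python3 -m pendant '[{"gripper":0,"dx":-0.52,"dy":-0.55,"dz":0.06,"wx":0,"wy":0,"wz":0.613},{"gripper":0,"dx":-0.52,"dy":-0.55,"dz":0.06,"wx":0,"wy":0,"wz":0.613},{"gripper":0,"dx":-0.52,"dy":-0.55,"dz":0.06,"wx":0,"wy":0,"wz":0.613},{"gripper":0,"dx":-0.52,"dy":-0.55,"dz":0.06,"wx":0,"wy":0,"wz":0.613},{"gripper":0,"dx":-0.52,"dy":-0.55,"dz":0.06,"wx":0,"wy":0,"wz":0.613},{"gripper":0,"dx":-0.52,"dy":-0.55,"dz":0.06,"wx":0,"wy":0,"wz":0.613},{"gripper":0,"dx":-0.52,"dy":-0.55,"dz":0.06,"wx":0,"wy":0,"wz":0.613},{"gripper":0,"dx":-0.52,"dy":-0.55,"dz":0.06,"wx":0,"wy":0,"wz":0.613},{"gripper":0,"dx":-0.52,"dy":-0.55,"dz":0.06,"wx":0,"wy":0,"wz":0.613},{"gripper":0,"dx":-0.52,"dy":-0.55,"dz":0.06,"wx":0,"wy":0,"wz":0.613},{"gripper":0,"dx":-0.52,"dy":-0.55,"dz":0.06,"wx":0,"wy":0,"wz":0.613}]'
python3 -c "from h import *;go(463,-140,60,-.1)"
```

```text
time: 1.5
tcp_pos: [326.6, 209.9, 201.5]
ee_rot: [[0.099, 0.995, 0.0], [0.995, -0.099, 0.0], [0.0, 0.0, -1.0]]
wrist_force: [-0.4, 0.4, -0.6]
gripper_width: 0.1
gripper_force: 0.0
t 1.5 tcp [326.6 209.9 201.5] F [-0.4  0.4 -0.6] shift [-0.6694  0.3407  0.2828] turn [ 0.0001 -0.0001  0.0004] w 0.1
```

```bash

python3 -m pendant '[{"gripper":0,"dx":-0.67,"dy":0.34,"dz":0.28,"wx":0,"wy":0,"wz":0},{"gripper":0,"dx":-0.67,"dy":0.34,"dz":0.28,"wx":0,"wy":0,"wz":0},{"gripper":0,"dx":-0.67,"dy":0.34,"dz":0.28,"wx":0,"wy":0,"wz":0},{"gripper":0,"dx":-0.67,"dy":0.34,"dz":0.28,"wx":0,"wy":0,"wz":0},{"gripper":0,"dx":-0.67,"dy":0.34,"dz":0.28,"wx":0,"wy":0,"wz":0},{"gripper":0,"dx":-0.67,"dy":0.34,"dz":0.28,"wx":0,"wy":0,"wz":0},{"gripper":0,"dx":-0.67,"dy":0.34,"dz":0.28,"wx":0,"wy":0,"wz":0},{"gripper":0,"dx":-0.67,"dy":0.34,"dz":0.28,"wx":0,"wy":0,"wz":0},{"gripper":0,"dx":-0.67,"dy":0.34,"dz":0.28,"wx":0,"wy":0,"wz":0},{"gripper":0,"dx":-0.67,"dy":0.34,"dz":0.28,"wx":0,"wy":0,"wz":0}]'
python3 -c "from h import *;go(463,-140,5,-.1)"
```

```text
time: 2.5
tcp_pos: [461.5, -140.5, 60.1]
ee_rot: [[0.101, 0.995, -0.002], [0.995, -0.101, 0.002], [0.001, -0.003, -1.0]]
wrist_force: [0.2, 0.3, 0.3]
gripper_width: 0.3
gripper_force: 0.0
t 2.5 tcp [ 461.5 -140.5   60.1] F [0.2 0.3 0.3] shift [0.0011 0.0032 0.1103] turn [-0.0012 -0.0006 -0.0004] w 0.3
```

```bash

python3 -m pendant '[{"gripper":0,"dx":0,"dy":0,"dz":0.08,"wx":0,"wy":0,"wz":0},{"gripper":0,"dx":0,"dy":0,"dz":0.11,"wx":0,"wy":0,"wz":0},{"gripper":0,"dx":0,"dy":0,"dz":0.11,"wx":0,"wy":0,"wz":0},{"gripper":0,"dx":0,"dy":0,"dz":0.11,"wx":0,"wy":0,"wz":0}]'
python3 - <<'E'
from h import *;go(486,-138,5,-.1)
crop("side","s1",170,180,320,290,5)
E
```

```text
time: 2.9
tcp_pos: [462.3, -139.6, 7.2]
ee_rot: [[0.099, 0.995, 0.001], [0.995, -0.099, -0.0], [-0.0, 0.001, -1.0]]
wrist_force: [-0.6, 0.3, 0.3]
gripper_width: -0.1
gripper_force: 0.0
t 2.9 tcp [ 462.3 -139.6    7.2] F [-0.6  0.3  0.3] shift [0.0078 0.0469 0.0045] turn [0.0004 0.0001 0.0005] w -0.1
```

View pics/s1.png

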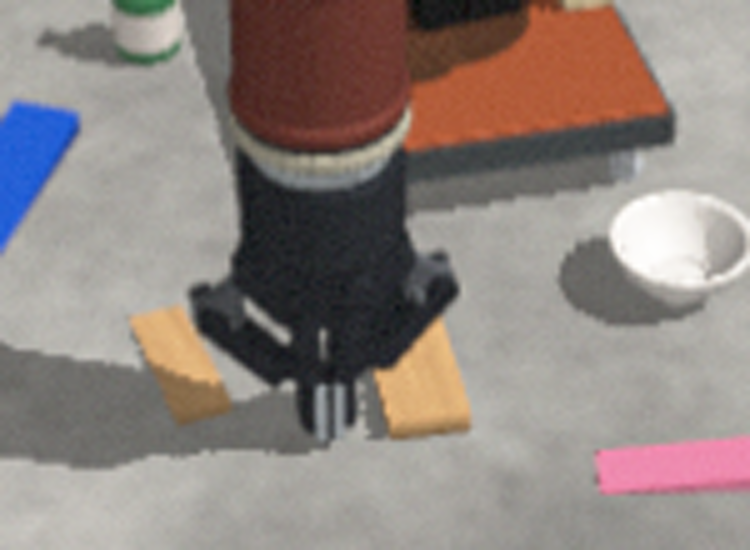

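```bash

python3 -m pendant '[{"gripper":0,"dx":0,"dy":0.02,"dz":0.004,"wx":0,"wy":0,"wz":0},{"gripper":0,"dx":0,"dy":0.03,"dz":0.004,"wx":0,"wy":0,"wz":0},{"gripper":0,"dx":0,"dy":0.035,"dz":0.004,"wx":0,"wy":0,"wz":0},{"gripper":0,"dx":0,"dy":0.04,"dz":0.004,"wx":0,"wy":0,"wz":0},{"gripper":0,"dx":0,"dy":0.045,"dz":0.004,"wx":0,"wy":0,"wz":0},{"gripper":0,"dx":0,"dy":0.045,"dz":0.004,"wx":0,"wy":0,"wz":0}]'
python3 -m pendant '[{"gripper":0,"dx":0,"dy":-0.02,"dz":0,"wx":0,"wy":0,"wz":0},{"gripper":0,"dx":0,"dy":-0.03,"dz":-0.1,"wx":0,"wy":0,"wz":0},{"gripper":0,"dx":-0.11,"dy":0,"dz":-0.11,"wx":0,"wy":0,"wz":0},{"gripper":0,"dx":-0.11,"dy":0.05,"dz":-0.11,"wx":0,"wy":0,"wz":0},{"gripper":0,"dx":-0.11,"dy":0.05,"dz":-0.11,"wx":0,"wy":0,"wz":0}]'
python3 - <<'E'
from h import *;go(518,-185,5,-.06)
F=np.array([525,25.7,0])
crop("top","t2",250,150,370,240,6,proj("top",[F+[0,0,54]]))
w=blob("top",(290,195,360,232),(8,80,60),(25,255,255))
r=cv2.minAreaRect(w);b=cv2.boxPoints(r);print(b.round(1).tolist());print(ray("top",b,[7]*4).round(1))
E
```

```text
time: 3.55
tcp_pos: [484.4, -143.2, 4.3]
ee_rot: [[0.102, 0.995, 0.0], [0.995, -0.102, -0.0], [-0.0, 0.0, -1.0]]
wrist_force: [0.2, -0.3, -0.2]
gripper_width: -0.4
gripper_force: 0.0
time: 4.05
tcp_pos: [505.6, -202.8, 60.9]
ee_rot: [[0.104, 0.995, 0.004], [0.995, -0.104, -0.002], [-0.002, 0.004, -1.0]]
wrist_force: [-0.2, 0.5, -0.0]
gripper_width: -0.2
gripper_force: 0.0
t 4.05 tcp [ 505.6 -202.8   60.9] F [-0.2  0.5 -0. ] shift [0.0382 0.0205 0.1119] turn [ 0.0021  0.0009 -0.0209] w -0.2
[[296.79998779296875, 220.5], [297.3999938964844, 204.6999969482422], [344.6000061035156, 206.60000610351562], [343.8999938964844, 222.39999389648438]]
[[ 501.6  -30.9    7. ]
 [ 541.3  -32.9    7. ]
 [ 536.3 -152.2    7. ]
 [ 496.6 -149.8    7. ]]
```

View pics/t2.png

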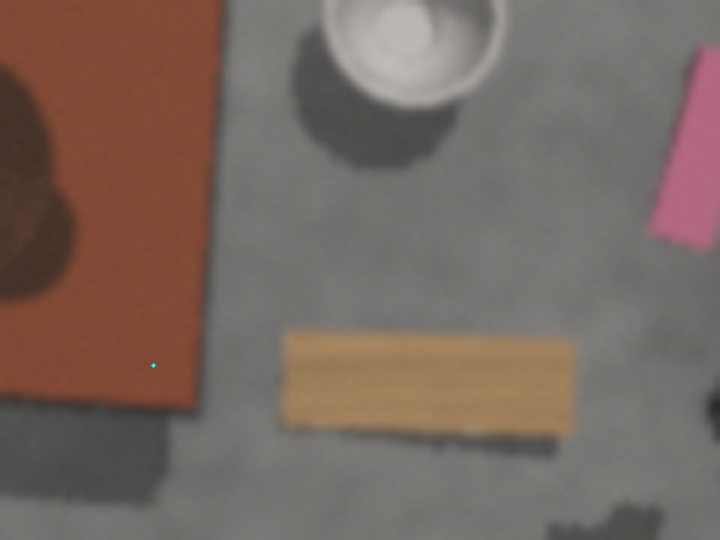

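```bash

python3 -m pendant '[{"gripper":0,"dx":0.03,"dy":0.015,"dz":0,"wx":0,"wy":0,"wz":-0.026},{"gripper":0,"dx":0.03,"dy":0.015,"dz":0,"wx":0,"wy":0,"wz":-0.026},{"gripper":0,"dx":0.03,"dy":0.015,"dz":0.08,"wx":0,"wy":0,"wz":-0.026},{"gripper":0,"dx":0.03,"dy":0.015,"dz":0.105,"wx":0,"wy":0,"wz":-0.026},{"gripper":0,"dx":0.03,"dy":0.015,"dz":0.105,"wx":0,"wy":0,"wz":-0.026}]'
python3 -c "from h import *;go(515,-175,5,-.046)"
```

```text
time: 4.65
tcp_pos: [509.0, -184.3, 3.8]
ee_rot: [[0.047, 0.999, -0.007], [0.999, -0.047, 0.003], [0.003, -0.007, -1.0]]
wrist_force: [-1.0, -1.0, 0.5]
gripper_width: -0.2
gripper_force: 0.0
t 4.65 tcp [ 509.  -184.3    3.8] F [-1.  -1.   0.5] shift [ 0.0192  0.0111 -0.0024] turn [-0.0032 -0.0015 -0.0006] w -0.2
```

```bash

python3 -m pendant '[{"gripper":0,"dx":0.01,"dy":0.012,"dz":-0.002,"wx":0,"wy":0,"wz":0},{"gripper":0,"dx":0.02,"dy":0.012,"dz":-0.002,"wx":0,"wy":0,"wz":0},{"gripper":0,"dx":0.03,"dy":0.012,"dz":-0.002,"wx":0,"wy":0,"wz":0},{"gripper":0,"dx":0.04,"dy":0.012,"dz":-0.002,"wx":0,"wy":0,"wz":0},{"gripper":0,"dx":0.05,"dy":0.012,"dz":-0.002,"wx":0,"wy":0,"wz":0},{"gripper":0,"dx":0.06,"dy":0.012,"dz":-0.002,"wx":0,"wy":0,"wz":0},{"gripper":0,"dx":0.07,"dy":0.012,"dz":-0.002,"wx":0,"wy":0,"wz":0},{"gripper":0,"dx":0.08,"dy":0.012,"dz":-0.002,"wx":0,"wy":0,"wz":0},{"gripper":0,"dx":0.09,"dy":0.012,"dz":-0.002,"wx":0,"wy":0,"wz":0},{"gripper":0,"dx":0.1,"dy":0.012,"dz":-0.002,"wx":0,"wy":0,"wz":0},{"gripper":0,"dx":0.11,"dy":0.012,"dz":-0.002,"wx":0,"wy":0,"wz":0},{"gripper":0,"dx":0.12,"dy":0.012,"dz":-0.002,"wx":0,"wy":0,"wz":0},{"gripper":0,"dx":0.12,"dy":0.012,"dz":-0.002,"wx":0,"wy":0,"wz":0}]'
python3 - <<'E'
from h import *;go(518,-100,5,-.05)
F=np.array([525,25.7,0]);c=F-[18.25,15.6,0]
crop("side","s2",190,170,310,260,6,proj("side",[F,c+[0,0,54],F+[77.8,-6,0],F+[0,0,6]]))
im=get_image("top");w=blob("top",(270,195,360,232),(12,80,60),(25,255,255))
r=cv2.minAreaRect(w);b=cv2.boxPoints(r);print(b.round(1).tolist());print(ray("top",b,[7]*4).round(1))
E
```

```text
time: 5.95
tcp_pos: [521.1, -125.7, 7.6]
ee_rot: [[0.047, 0.999, -0.0], [0.999, -0.047, 0.0], [0.0, -0.0, -1.0]]
wrist_force: [-0.1, -0.2, -0.2]
gripper_width: 0.2
gripper_force: 0.0
t 5.95 tcp [ 521.1 -125.7    7.6] F [-0.1 -0.2 -0.2] shift [ 0.051  -0.0086  0.0053] turn [-0.0002 -0.0002  0.0016] w 0.2
[[282.6000061035156, 220.39999389648438], [283.20001220703125, 204.39999389648438], [330.29998779296875, 206.0], [329.70001220703125, 222.10000610351562]]
[[ 502.     4.7    7. ]
 [ 542.3    3.     7. ]
 [ 537.9 -116.     7. ]
 [ 497.5 -113.9    7. ]]
```

View pics/s2.png

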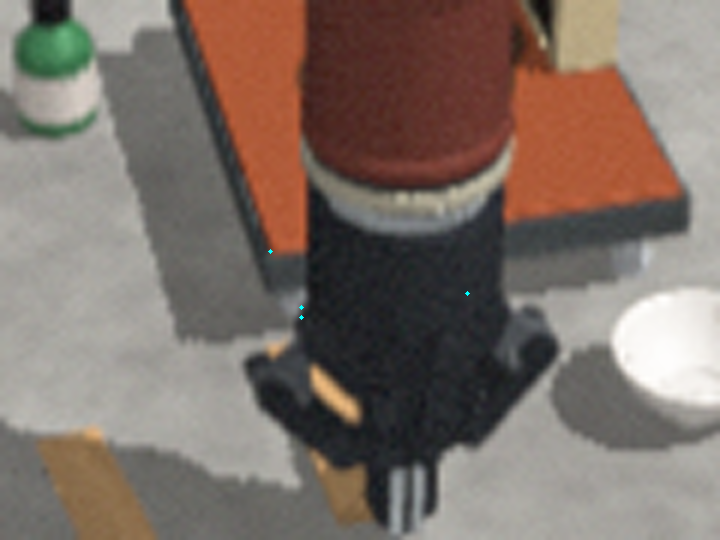

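```bash
cat > chk.py <<'E'
import sys
from workcell import env
o=env.get_obs();f=o['wrist_force'];print(round(o['time'],2),o['tcp_pos'].round(1),f.round(1));sys.exit(f[1]<-2.2)
E
python3 -m pendant '[{"gripper":0,"dx":0.008,"dy":-0.004,"dz":0.004,"wx":0,"wy":0,"wz":0},{"gripper":0,"dx":0.016,"dy":-0.006,"dz":0.004,"wx":0,"wy":0,"wz":0},{"gripper":0,"dx":0.024,"dy":-0.006,"dz":0.004,"wx":0,"wy":0,"wz":0},{"gripper":0,"dx":0.032,"dy":-0.006,"dz":0.004,"wx":0,"wy":0,"wz":0},{"gripper":0,"dx":0.038,"dy":-0.006,"dz":0.004,"wx":0,"wy":0,"wz":0},{"gripper":0,"dx":0.042,"dy":-0.006,"dz":0.004,"wx":0,"wy":0,"wz":0},{"gripper":0,"dx":0.042,"dy":-0.006,"dz":0.004,"wx":0,"wy":0,"wz":0}]'
python3 chk.py
```

```text
time: 6.8
tcp_pos: [519.3, -105.0, 5.8]
ee_rot: [[0.047, 0.999, -0.0], [0.999, -0.047, 0.0], [0.0, -0.0, -1.0]]
wrist_force: [0.7, 0.1, -0.6]
gripper_width: 0.0
gripper_force: 0.0
6.8 [ 519.3 -105.     5.8] [ 0.7  0.1 -0.6]False
```

Now I'll feel forward 1 mm at a time, with a force check between moves.

```bash

python3 -m pendant '[{"gripper":0,"dx":0.004,"dy":0,"dz":0,"wx":0,"wy":0,"wz":0},{"gripper":0,"dx":0.008,"dy":0,"dz":0,"wx":0,"wy":0,"wz":0},{"gripper":0,"dx":0.008,"dy":0,"dz":0,"wx":0,"wy":0,"wz":0}]' >/dev/null && python3 chk.py &&
python3 -m pendant '[{"gripper":0,"dx":0.002,"dy":0,"dz":0,"wx":0,"wy":0,"wz":0},{"gripper":0,"dx":0.002,"dy":0,"dz":0,"wx":0,"wy":0,"wz":0}]' >/dev/null && python3 chk.py &&
python3 -m pendant '[{"gripper":0,"dx":0.002,"dy":0,"dz":0,"wx":0,"wy":0,"wz":0},{"gripper":0,"dx":0.002,"dy":0,"dz":0,"wx":0,"wy":0,"wz":0}]' >/dev/null && python3 chk.py &&
python3 -m pendant '[{"gripper":0,"dx":0.002,"dy":0,"dz":0,"wx":0,"wy":0,"wz":0},{"gripper":0,"dx":0.002,"dy":0,"dz":0,"wx":0,"wy":0,"wz":0}]' >/dev/null && python3 chk.py &&
python3 -m pendant '[{"gripper":0,"dx":0.002,"dy":0,"dz":0,"wx":0,"wy":0,"wz":0},{"gripper":0,"dx":0.002,"dy":0,"dz":0,"wx":0,"wy":0,"wz":0}]' >/dev/null && python3 chk.py &&
python3 -m pendant '[{"gripper":0,"dx":0.002,"dy":0,"dz":0,"wx":0,"wy":0,"wz":0},{"gripper":0,"dx":0.002,"dy":0,"dz":0,"wx":0,"wy":0,"wz":0}]' >/dev/null && python3 chk.py &&
python3 -m pendant '[{"gripper":0,"dx":0.002,"dy":0,"dz":0,"wx":0,"wy":0,"wz":0},{"gripper":0,"dx":0.002,"dy":0,"dz":0,"wx":0,"wy":0,"wz":0}]' >/dev/null && python3 chk.py &&
python3 -m pendant '[{"gripper":0,"dx":0.002,"dy":0,"dz":0,"wx":0,"wy":0,"wz":0},{"gripper":0,"dx":0.002,"dy":0,"dz":0,"wx":0,"wy":0,"wz":0}]' >/dev/null && python3 chk.py &&
python3 -m pendant '[{"gripper":0,"dx":0.002,"dy":0,"dz":0,"wx":0,"wy":0,"wz":0},{"gripper":0,"dx":0.002,"dy":0,"dz":0,"wx":0,"wy":0,"wz":0}]' >/dev/null && python3 chk.py &&
python3 -m pendant '[{"gripper":0,"dx":0.002,"dy":0,"dz":0,"wx":0,"wy":0,"wz":0},{"gripper":0,"dx":0.002,"dy":0,"dz":0,"wx":0,"wy":0,"wz":0}]' >/dev/null && python3 chk.py &&
python3 -m pendant '[{"gripper":0,"dx":0.002,"dy":0,"dz":0,"wx":0,"wy":0,"wz":0},{"gripper":0,"dx":0.002,"dy":0,"dz":0,"wx":0,"wy":0,"wz":0}]' >/dev/null && python3 chk.py
```

```text
7.1 [ 519.4 -101.2    5.8] [-0.6  0.2 -0. ]False
```

```bash
sed -i 's/sys.exit(f\[1\]<-2.2)/sys.exit(int(f[1]<-2.2))/' chk.py
python3 -m pendant '[{"gripper":0,"dx":0.002,"dy":0,"dz":0,"wx":0,"wy":0,"wz":0},{"gripper":0,"dx":0.002,"dy":0,"dz":0,"wx":0,"wy":0,"wz":0}]' >/dev/null && python3 chk.py &&
python3 -m pendant '[{"gripper":0,"dx":0.002,"dy":0,"dz":0,"wx":0,"wy":0,"wz":0},{"gripper":0,"dx":0.002,"dy":0,"dz":0,"wx":0,"wy":0,"wz":0}]' >/dev/null && python3 chk.py &&
python3 -m pendant '[{"gripper":0,"dx":0.002,"dy":0,"dz":0,"wx":0,"wy":0,"wz":0},{"gripper":0,"dx":0.002,"dy":0,"dz":0,"wx":0,"wy":0,"wz":0}]' >/dev/null && python3 chk.py &&
python3 -m pendant '[{"gripper":0,"dx":0.002,"dy":0,"dz":0,"wx":0,"wy":0,"wz":0},{"gripper":0,"dx":0.002,"dy":0,"dz":0,"wx":0,"wy":0,"wz":0}]' >/dev/null && python3 chk.py &&
python3 -m pendant '[{"gripper":0,"dx":0.002,"dy":0,"dz":0,"wx":0,"wy":0,"wz":0},{"gripper":0,"dx":0.002,"dy":0,"dz":0,"wx":0,"wy":0,"wz":0}]' >/dev/null && python3 chk.py &&
python3 -m pendant '[{"gripper":0,"dx":0.002,"dy":0,"dz":0,"wx":0,"wy":0,"wz":0},{"gripper":0,"dx":0.002,"dy":0,"dz":0,"wx":0,"wy":0,"wz":0}]' >/dev/null && python3 chk.py &&
python3 -m pendant '[{"gripper":0,"dx":0.002,"dy":0,"dz":0,"wx":0,"wy":0,"wz":0},{"gripper":0,"dx":0.002,"dy":0,"dz":0,"wx":0,"wy":0,"wz":0}]' >/dev/null && python3 chk.py &&
python3 -m pendant '[{"gripper":0,"dx":0.002,"dy":0,"dz":0,"wx":0,"wy":0,"wz":0},{"gripper":0,"dx":0.002,"dy":0,"dz":0,"wx":0,"wy":0,"wz":0}]' >/dev/null && python3 chk.py &&
python3 -m pendant '[{"gripper":0,"dx":0.002,"dy":0,"dz":0,"wx":0,"wy":0,"wz":0},{"gripper":0,"dx":0.002,"dy":0,"dz":0,"wx":0,"wy":0,"wz":0}]' >/dev/null && python3 chk.py &&
python3 -m pendant '[{"gripper":0,"dx":0.002,"dy":0,"dz":0,"wx":0,"wy":0,"wz":0},{"gripper":0,"dx":0.002,"dy":0,"dz":0,"wx":0,"wy":0,"wz":0}]' >/dev/null && python3 chk.py
```

```text
7.3 [ 519.5 -100.3    5.8] [-0.4 -0.4  0.2]
7.5 [519.5 -99.3   5.8] [-0.4 -0.7  0.3]
7.7 [519.6 -98.3   5.8] [ 0.  -0.1  0.2]
7.9 [519.6 -97.3   5.8] [0.4 0.5 0.1]
8.1 [519.7 -96.3   5.8] [-0.1 -0.2 -0.9]
8.3 [519.8 -95.3   5.8] [-0.4  0.3  1. ]
8.5 [519.8 -94.3   5.8] [ 0.3 -0.2  0.3]
8.7 [519.8 -93.3   5.8] [ 1.1 -0.1 -0.2]
8.9 [519.9 -92.3   5.8] [-0.2  0.4 -0.1]
9.1 [519.9 -91.3   5.8] [0.4 0.2 0.3]
```

```bash

python3 -m pendant '[{"gripper":0,"dx":0.002,"dy":0,"dz":0,"wx":0,"wy":0,"wz":0},{"gripper":0,"dx":0.002,"dy":0,"dz":0,"wx":0,"wy":0,"wz":0}]' >/dev/null && python3 chk.py &&
python3 -m pendant '[{"gripper":0,"dx":0.002,"dy":0,"dz":0,"wx":0,"wy":0,"wz":0},{"gripper":0,"dx":0.002,"dy":0,"dz":0,"wx":0,"wy":0,"wz":0}]' >/dev/null && python3 chk.py &&
python3 -m pendant '[{"gripper":0,"dx":0.002,"dy":0,"dz":0,"wx":0,"wy":0,"wz":0},{"gripper":0,"dx":0.002,"dy":0,"dz":0,"wx":0,"wy":0,"wz":0}]' >/dev/null && python3 chk.py &&
python3 -m pendant '[{"gripper":0,"dx":0.002,"dy":0,"dz":0,"wx":0,"wy":0,"wz":0},{"gripper":0,"dx":0.002,"dy":0,"dz":0,"wx":0,"wy":0,"wz":0}]' >/dev/null && python3 chk.py &&
python3 -m pendant '[{"gripper":0,"dx":0.002,"dy":0,"dz":0,"wx":0,"wy":0,"wz":0},{"gripper":0,"dx":0.002,"dy":0,"dz":0,"wx":0,"wy":0,"wz":0}]' >/dev/null && python3 chk.py &&
python3 -m pendant '[{"gripper":0,"dx":0.002,"dy":0,"dz":0,"wx":0,"wy":0,"wz":0},{"gripper":0,"dx":0.002,"dy":0,"dz":0,"wx":0,"wy":0,"wz":0}]' >/dev/null && python3 chk.py &&
python3 -m pendant '[{"gripper":0,"dx":0.002,"dy":0,"dz":0,"wx":0,"wy":0,"wz":0},{"gripper":0,"dx":0.002,"dy":0,"dz":0,"wx":0,"wy":0,"wz":0}]' >/dev/null && python3 chk.py &&
python3 -m pendant '[{"gripper":0,"dx":0.002,"dy":0,"dz":0,"wx":0,"wy":0,"wz":0},{"gripper":0,"dx":0.002,"dy":0,"dz":0,"wx":0,"wy":0,"wz":0}]' >/dev/null && python3 chk.py &&
python3 -m pendant '[{"gripper":0,"dx":0.002,"dy":0,"dz":0,"wx":0,"wy":0,"wz":0},{"gripper":0,"dx":0.002,"dy":0,"dz":0,"wx":0,"wy":0,"wz":0}]' >/dev/null && python3 chk.py &&
python3 -m pendant '[{"gripper":0,"dx":0.002,"dy":0,"dz":0,"wx":0,"wy":0,"wz":0},{"gripper":0,"dx":0.002,"dy":0,"dz":0,"wx":0,"wy":0,"wz":0}]' >/dev/null && python3 chk.py &&
python3 -m pendant '[{"gripper":0,"dx":0.002,"dy":0,"dz":0,"wx":0,"wy":0,"wz":0},{"gripper":0,"dx":0.002,"dy":0,"dz":0,"wx":0,"wy":0,"wz":0}]' >/dev/null && python3 chk.py &&
python3 -m pendant '[{"gripper":0,"dx":0.002,"dy":0,"dz":0,"wx":0,"wy":0,"wz":0},{"gripper":0,"dx":0.002,"dy":0,"dz":0,"wx":0,"wy":0,"wz":0}]' >/dev/null && python3 chk.py &&
python3 -m pendant '[{"gripper":0,"dx":0.002,"dy":0,"dz":0,"wx":0,"wy":0,"wz":0},{"gripper":0,"dx":0.002,"dy":0,"dz":0,"wx":0,"wy":0,"wz":0}]' >/dev/null && python3 chk.py &&
python3 -m pendant '[{"gripper":0,"dx":0.002,"dy":0,"dz":0,"wx":0,"wy":0,"wz":0},{"gripper":0,"dx":0.002,"dy":0,"dz":0,"wx":0,"wy":0,"wz":0}]' >/dev/null && python3 chk.py &&
python3 -m pendant '[{"gripper":0,"dx":0.002,"dy":0,"dz":0,"wx":0,"wy":0,"wz":0},{"gripper":0,"dx":0.002,"dy":0,"dz":0,"wx":0,"wy":0,"wz":0}]' >/dev/null && python3 chk.py
```

```text
9.3 [520.  -90.3   5.8] [ 0.1 -0.1  0.7]
9.5 [520.  -89.3   5.8] [ 0.1 -0.5  0.4]
9.7 [520.1 -88.3   5.8] [ 0.4 -0.4  0.1]
9.9 [520.1 -87.3   5.8] [-0.3  0.1  0.1]
10.1 [520.1 -86.3   5.8] [-0.3  0.4  0.4]
10.3 [520.2 -85.3   5.8] [-0.5 -0.6  0.3]
10.5 [520.2 -84.3   5.8] [-0.3  0.2  0.1]
10.7 [520.3 -83.3   5.8] [-0.2 -0.2 -0. ]
10.9 [520.3 -82.3   5.8] [-0.1  0.2 -0.1]
11.1 [520.4 -81.3   5.8] [ 0.   0.3 -0.3]
11.3 [520.4 -80.3   5.8] [0.6 0.5 0.3]
11.5 [520.5 -79.3   5.8] [ 0.2  0.2 -0. ]
11.7 [520.5 -78.3   5.8] [-0.8  0.   0.2]
11.9 [520.6 -77.3   5.8] [-0.6  0.3  0.8]
12.1 [520.6 -76.3   5.8] [0.7 0.1 0.9]
```

```bash

python3 -m pendant '[{"gripper":0,"dx":0.002,"dy":0,"dz":0,"wx":0,"wy":0,"wz":0},{"gripper":0,"dx":0.002,"dy":0,"dz":0,"wx":0,"wy":0,"wz":0}]' >/dev/null && python3 chk.py &&
python3 -m pendant '[{"gripper":0,"dx":0.002,"dy":0,"dz":0,"wx":0,"wy":0,"wz":0},{"gripper":0,"dx":0.002,"dy":0,"dz":0,"wx":0,"wy":0,"wz":0}]' >/dev/null && python3 chk.py &&
python3 -m pendant '[{"gripper":0,"dx":0.002,"dy":0,"dz":0,"wx":0,"wy":0,"wz":0},{"gripper":0,"dx":0.002,"dy":0,"dz":0,"wx":0,"wy":0,"wz":0}]' >/dev/null && python3 chk.py &&
python3 -m pendant '[{"gripper":0,"dx":0.002,"dy":0,"dz":0,"wx":0,"wy":0,"wz":0},{"gripper":0,"dx":0.002,"dy":0,"dz":0,"wx":0,"wy":0,"wz":0}]' >/dev/null && python3 chk.py &&
python3 -m pendant '[{"gripper":0,"dx":0.002,"dy":0,"dz":0,"wx":0,"wy":0,"wz":0},{"gripper":0,"dx":0.002,"dy":0,"dz":0,"wx":0,"wy":0,"wz":0}]' >/dev/null && python3 chk.py &&
python3 -m pendant '[{"gripper":0,"dx":0.002,"dy":0,"dz":0,"wx":0,"wy":0,"wz":0},{"gripper":0,"dx":0.002,"dy":0,"dz":0,"wx":0,"wy":0,"wz":0}]' >/dev/null && python3 chk.py &&
python3 -m pendant '[{"gripper":0,"dx":0.002,"dy":0,"dz":0,"wx":0,"wy":0,"wz":0},{"gripper":0,"dx":0.002,"dy":0,"dz":0,"wx":0,"wy":0,"wz":0}]' >/dev/null && python3 chk.py &&
python3 -m pendant '[{"gripper":0,"dx":0.002,"dy":0,"dz":0,"wx":0,"wy":0,"wz":0},{"gripper":0,"dx":0.002,"dy":0,"dz":0,"wx":0,"wy":0,"wz":0}]' >/dev/null && python3 chk.py &&
python3 -m pendant '[{"gripper":0,"dx":0.002,"dy":0,"dz":0,"wx":0,"wy":0,"wz":0},{"gripper":0,"dx":0.002,"dy":0,"dz":0,"wx":0,"wy":0,"wz":0}]' >/dev/null && python3 chk.py &&
python3 -m pendant '[{"gripper":0,"dx":0.002,"dy":0,"dz":0,"wx":0,"wy":0,"wz":0},{"gripper":0,"dx":0.002,"dy":0,"dz":0,"wx":0,"wy":0,"wz":0}]' >/dev/null && python3 chk.py &&
python3 -m pendant '[{"gripper":0,"dx":0.002,"dy":0,"dz":0,"wx":0,"wy":0,"wz":0},{"gripper":0,"dx":0.002,"dy":0,"dz":0,"wx":0,"wy":0,"wz":0}]' >/dev/null && python3 chk.py &&
python3 -m pendant '[{"gripper":0,"dx":0.002,"dy":0,"dz":0,"wx":0,"wy":0,"wz":0},{"gripper":0,"dx":0.002,"dy":0,"dz":0,"wx":0,"wy":0,"wz":0}]' >/dev/null && python3 chk.py &&
python3 -m pendant '[{"gripper":0,"dx":0.002,"dy":0,"dz":0,"wx":0,"wy":0,"wz":0},{"gripper":0,"dx":0.002,"dy":0,"dz":0,"wx":0,"wy":0,"wz":0}]' >/dev/null && python3 chk.py &&
python3 -m pendant '[{"gripper":0,"dx":0.002,"dy":0,"dz":0,"wx":0,"wy":0,"wz":0},{"gripper":0,"dx":0.002,"dy":0,"dz":0,"wx":0,"wy":0,"wz":0}]' >/dev/null && python3 chk.py
```

```text
12.3 [520.7 -75.3   5.8] [-0.4  0.1  0.5]
12.5 [520.7 -74.3   5.8] [ 0.3 -0.6  0.9]
12.7 [520.8 -73.3   5.8] [ 0.7 -0.1 -0.2]
12.9 [520.8 -72.3   5.8] [ 0.5 -0.2 -0.3]
13.1 [520.9 -71.4   5.8] [ 0.1  0.  -0.9]
13.3 [520.9 -70.5   5.8] [ 0.1 -0.9 -1.1]
13.5 [521.  -69.7   5.8] [-0.8 -3.8 -0.5]
```

```bash

python3 -m pendant '[{"gripper":0,"dx":0.0005,"dy":0,"dz":0,"wx":0,"wy":0,"wz":0},{"gripper":0,"dx":0.0005,"dy":0,"dz":0,"wx":0,"wy":0,"wz":0},{"gripper":0,"dx":0.0005,"dy":0,"dz":0,"wx":0,"wy":0,"wz":0}]' >/dev/null ; python3 chk.py
python3 - <<'E'
from h import *
w=blob("top",(250,195,360,232),(12,80,60),(25,255,255));
r=cv2.minAreaRect(w);b=cv2.boxPoints(r);print(ray("top",b,[7]*4).round(1))
s=blob("top",(180,120,300,225),(0,110,50),(11,255,255))
P=ray("top",s[:,0],[54]*len(s));print(len(s))
lo=P[(P[:,1]<P[:,1].max()-50)&(P[:,1]>P[:,1].min()+55)&(P[:,0]<P[:,0].min()+25)]
ri=P[(P[:,0]<P[:,0].max()-30)&(P[:,0]>P[:,0].min()+55)&(P[:,1]<P[:,1].min()+15)]
for L in(lo,ri):print(len(L),cv2.fitLine(L[:,:2].astype(np.float32),cv2.DIST_HUBER,0,.01,.01).ravel())
crop("side","s3",170,160,320,260,5)
E
```

```text
13.8 [521.  -69.4   5.8] [-1.  -4.7 -0.7]
[[503.   11.3   7. ]
 [542.9   7.1   7. ]
 [538.  -40.4   7. ]
 [498.2 -35.9   7. ]]
331
55 [8.0752283e-02 9.9673420e-01 5.1642706e+02 1.1965176e+02]
45 [ 9.9668318e-01 -8.1379510e-02  6.2802069e+02  1.8712099e+00]
```

View pics/s3.png

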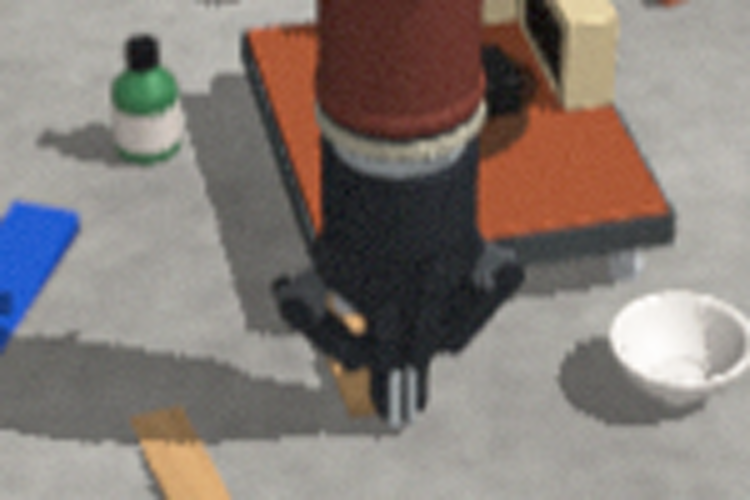

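The wedge is snug at about 4.7 N and the hearth hasn't moved. Next I'll back off and go over the press spot.

```bash

python3 -m pendant '[{"gripper":0,"dx":-0.02,"dy":0,"dz":0,"wx":0,"wy":0,"wz":0},{"gripper":0,"dx":-0.04,"dy":0,"dz":0,"wx":0,"wy":0,"wz":0},{"gripper":0,"dx":-0.05,"dy":0,"dz":-0.09,"wx":0,"wy":0,"wz":0},{"gripper":0,"dx":-0.05,"dy":0,"dz":-0.18,"wx":0,"wy":0,"wz":0},{"gripper":0,"dx":0.03,"dy":0,"dz":-0.18,"wx":0,"wy":0,"wz":0},{"gripper":0,"dx":0.1,"dy":0,"dz":-0.18,"wx":0,"wy":0,"wz":0},{"gripper":0,"dx":0.19,"dy":-0.001,"dz":-0.18,"wx":0,"wy":0,"wz":0},{"gripper":0,"dx":0.19,"dy":-0.001,"dz":-0.18,"wx":0,"wy":0,"wz":0},{"gripper":0,"dx":0.19,"dy":-0.001,"dz":-0.14,"wx":0,"wy":0,"wz":0},{"gripper":0,"dx":0.19,"dy":-0.001,"dz":-0.12,"wx":0,"wy":0,"wz":0},{"gripper":0,"dx":0.19,"dy":-0.001,"dz":-0.11,"wx":0,"wy":0,"wz":0},{"gripper":0,"dx":0.19,"dy":-0.001,"dz":-0.11,"wx":0,"wy":0,"wz":0}]'
python3 -c "from h import *;go(525,25.7,54,-.046)"
```

```text
time: 15.15
tcp_pos: [524.1, 25.2, 59.8]
ee_rot: [[0.048, 0.999, -0.002], [0.999, -0.048, 0.0], [0.0, -0.002, -1.0]]
wrist_force: [0.5, -0.4, -0.2]
gripper_width: -0.0
gripper_force: 0.0
t 15.15 tcp [524.1  25.2  59.8] F [ 0.5 -0.4 -0.2] shift [0.0012 0.0018 0.0116] turn [-0.0011 -0.0001 -0.001 ] w -0.0
```

```bash
sed 's/int(.*))$/int(f[2]>7))/' chk.py > chkz.py; tail -1 chkz.py
python3 -m pendant '[{"gripper":0,"dx":0.001,"dy":0.002,"dz":0.006,"wx":0,"wy":0,"wz":0},{"gripper":0,"dx":0.001,"dy":0.002,"dz":0.008,"wx":0,"wy":0,"wz":0},{"gripper":0,"dx":0.001,"dy":0.002,"dz":0.008,"wx":0,"wy":0,"wz":0}]' >/dev/null && python3 chkz.py &&
python3 -m pendant '[{"gripper":0,"dx":0,"dy":0,"dz":0.001,"wx":0,"wy":0,"wz":0},{"gripper":0,"dx":0,"dy":0,"dz":0.001,"wx":0,"wy":0,"wz":0}]' >/dev/null && python3 chkz.py &&
python3 -m pendant '[{"gripper":0,"dx":0,"dy":0,"dz":0.001,"wx":0,"wy":0,"wz":0},{"gripper":0,"dx":0,"dy":0,"dz":0.001,"wx":0,"wy":0,"wz":0}]' >/dev/null && python3 chkz.py &&
python3 -m pendant '[{"gripper":0,"dx":0,"dy":0,"dz":0.001,"wx":0,"wy":0,"wz":0},{"gripper":0,"dx":0,"dy":0,"dz":0.001,"wx":0,"wy":0,"wz":0}]' >/dev/null && python3 chkz.py &&
python3 -m pendant '[{"gripper":0,"dx":0,"dy":0,"dz":0.001,"wx":0,"wy":0,"wz":0},{"gripper":0,"dx":0,"dy":0,"dz":0.001,"wx":0,"wy":0,"wz":0}]' >/dev/null && python3 chkz.py &&
python3 -m pendant '[{"gripper":0,"dx":0,"dy":0,"dz":0.001,"wx":0,"wy":0,"wz":0},{"gripper":0,"dx":0,"dy":0,"dz":0.001,"wx":0,"wy":0,"wz":0}]' >/dev/null && python3 chkz.py &&
python3 -m pendant '[{"gripper":0,"dx":0,"dy":0,"dz":0.001,"wx":0,"wy":0,"wz":0},{"gripper":0,"dx":0,"dy":0,"dz":0.001,"wx":0,"wy":0,"wz":0}]' >/dev/null && python3 chkz.py &&
python3 -m pendant '[{"gripper":0,"dx":0,"dy":0,"dz":0.001,"wx":0,"wy":0,"wz":0},{"gripper":0,"dx":0,"dy":0,"dz":0.001,"wx":0,"wy":0,"wz":0}]' >/dev/null && python3 chkz.py
```

```text
o=env.get_obs();f=o['wrist_force'];print(f[2]>7))  File "chkz.py", line 3
    o=env.get_obs();f=o['wrist_force'];print(f[2]>7))
                                                    ^
SyntaxError: unmatched ')'
```

```bash
sed 's/f\[1\]<-2.2/f[2]>7/' chk.py > chkz.py; python3 chkz.py &&
python3 -m pendant '[{"gripper":0,"dx":0,"dy":0,"dz":0.001,"wx":0,"wy":0,"wz":0},{"gripper":0,"dx":0,"dy":0,"dz":0.001,"wx":0,"wy":0,"wz":0}]' >/dev/null && python3 chkz.py &&
python3 -m pendant '[{"gripper":0,"dx":0,"dy":0,"dz":0.001,"wx":0,"wy":0,"wz":0},{"gripper":0,"dx":0,"dy":0,"dz":0.001,"wx":0,"wy":0,"wz":0}]' >/dev/null && python3 chkz.py &&
python3 -m pendant '[{"gripper":0,"dx":0,"dy":0,"dz":0.001,"wx":0,"wy":0,"wz":0},{"gripper":0,"dx":0,"dy":0,"dz":0.001,"wx":0,"wy":0,"wz":0}]' >/dev/null && python3 chkz.py &&
python3 -m pendant '[{"gripper":0,"dx":0,"dy":0,"dz":0.001,"wx":0,"wy":0,"wz":0},{"gripper":0,"dx":0,"dy":0,"dz":0.001,"wx":0,"wy":0,"wz":0}]' >/dev/null && python3 chkz.py &&
python3 -m pendant '[{"gripper":0,"dx":0,"dy":0,"dz":0.001,"wx":0,"wy":0,"wz":0},{"gripper":0,"dx":0,"dy":0,"dz":0.001,"wx":0,"wy":0,"wz":0}]' >/dev/null && python3 chkz.py &&
python3 -m pendant '[{"gripper":0,"dx":0,"dy":0,"dz":0.001,"wx":0,"wy":0,"wz":0},{"gripper":0,"dx":0,"dy":0,"dz":0.001,"wx":0,"wy":0,"wz":0}]' >/dev/null && python3 chkz.py
```

```text
15.45 [526.2  26.   57. ] [ 0.4 -0.1  0.8]
15.65 [526.1  26.2  56.5] [-0.6  0.6 -0.2]
15.85 [525.9  26.3  55.8] [0.5 0.1 0.2]
16.05 [525.9  26.2  55.2] [-0.1  0.9  0.2]
16.25 [525.9  26.2  54.7] [-0.3 -0.8  0.1]
16.45 [525.9  26.2  54.2] [ 0.3 -0.7 -0.4]
16.65 [526.   26.2  54. ] [-0.4  0.2  3.2]
```

```bash

python3 -m pendant '[{"gripper":0,"dx":0,"dy":0,"dz":0.0005,"wx":0,"wy":0,"wz":0},{"gripper":0,"dx":0,"dy":0,"dz":0.0005,"wx":0,"wy":0,"wz":0}]' >/dev/null && python3 chkz.py &&
python3 -m pendant '[{"gripper":0,"dx":0,"dy":0,"dz":0.0005,"wx":0,"wy":0,"wz":0},{"gripper":0,"dx":0,"dy":0,"dz":0.0005,"wx":0,"wy":0,"wz":0}]' >/dev/null && python3 chkz.py &&
python3 -m pendant '[{"gripper":0,"dx":0,"dy":0,"dz":0.0005,"wx":0,"wy":0,"wz":0},{"gripper":0,"dx":0,"dy":0,"dz":0.0005,"wx":0,"wy":0,"wz":0}]' >/dev/null && python3 chkz.py
```

```text
16.85 [526.   26.2  54. ] [-2.2  0.1  5.4]
17.05 [526.1  26.2  54. ] [-3.7  0.3  7.1]
```

```bash

python3 -m pendant '[{"gripper":0,"dx":0,"dy":-0.0006,"dz":0.0006,"wx":0,"wy":0,"wz":0},{"gripper":0,"dx":0,"dy":-0.0006,"dz":0.0006,"wx":0,"wy":0,"wz":0}]' >/dev/null ; python3 chkz.py
```

```text
17.25 [526.   26.2  54. ] [-3.7 -0.2  8.2]
```

```bash

python3 -m pendant '[{"gripper":0,"dx":0,"dy":-0.0006,"dz":0.0006,"wx":0,"wy":0,"wz":0},{"gripper":0,"dx":0,"dy":-0.0006,"dz":0.0006,"wx":0,"wy":0,"wz":0},{"gripper":0,"dx":0,"dy":-0.0006,"dz":0.0006,"wx":0,"wy":0,"wz":0}]' >/dev/null ; python3 chkz.py
python3 -m pendant '[{"gripper":0,"dx":0,"dy":0,"dz":0,"wx":0,"wy":0,"wz":0},{"gripper":0,"dx":0,"dy":0,"dz":0,"wx":0,"wy":0,"wz":0},{"gripper":0,"dx":0,"dy":0,"dz":0,"wx":0,"wy":0,"wz":0},{"gripper":0,"dx":0,"dy":0,"dz":0,"wx":0,"wy":0,"wz":0},{"gripper":0,"dx":0,"dy":0,"dz":0,"wx":0,"wy":0,"wz":0}]' >/dev/null ; python3 chkz.py
```

```text
17.55 [526.   26.2  54. ] [-4.1  0.5  9.9]
18.05 [526.   26.2  53.9] [-3.6  0.8 10.1]
```

```bash

python3 -m pendant '[{"gripper":0,"dx":0,"dy":0,"dz":0,"wx":0,"wy":0,"wz":0},{"gripper":0,"dx":0,"dy":0,"dz":0,"wx":0,"wy":0,"wz":0},{"gripper":0,"dx":0,"dy":0,"dz":0,"wx":0,"wy":0,"wz":0},{"gripper":0,"dx":0,"dy":0,"dz":0,"wx":0,"wy":0,"wz":0},{"gripper":0,"dx":0,"dy":0,"dz":0,"wx":0,"wy":0,"wz":0},{"gripper":0,"dx":0,"dy":0,"dz":0,"wx":0,"wy":0,"wz":0},{"gripper":0,"dx":0,"dy":0,"dz":0,"wx":0,"wy":0,"wz":0},{"gripper":0,"dx":0,"dy":0,"dz":0,"wx":0,"wy":0,"wz":0}]' >/dev/null ; python3 chkz.py
python3 -m pendant '[{"gripper":0,"dx":0,"dy":0,"dz":-0.004,"wx":0,"wy":0,"wz":0},{"gripper":0,"dx":0,"dy":0,"dz":-0.02,"wx":0,"wy":0,"wz":0},{"gripper":0,"dx":0,"dy":0,"dz":-0.1,"wx":0,"wy":0,"wz":0},{"gripper":0,"dx":0,"dy":0,"dz":-0.2,"wx":0,"wy":0,"wz":0},{"gripper":0,"dx":-0.1,"dy":0,"dz":-0.3,"wx":0,"wy":0,"wz":0},{"gripper":0,"dx":-0.2,"dy":0,"dz":-0.3,"wx":0,"wy":0,"wz":0},{"gripper":0,"dx":-0.3,"dy":0,"dz":-0.3,"wx":0,"wy":0,"wz":0},{"gripper":0,"dx":-0.4,"dy":0,"dz":-0.3,"wx":0,"wy":0,"wz":0},{"gripper":0,"dx":-0.5,"dy":0,"dz":-0.3,"wx":0,"wy":0,"wz":0},{"gripper":0,"dx":-0.5,"dy":0,"dz":-0.3,"wx":0,"wy":0,"wz":0},{"gripper":0,"dx":-0.5,"dy":0,"dz":-0.3,"wx":0,"wy":0,"wz":0}]'
python3 - <<'E'
from h import *
s=blob("top",(180,120,300,225),(0,110,50),(11,255,255))
P=ray("top",s[:,0],[54]*len(s))
lo=P[(P[:,1]<P[:,1].max()-50)&(P[:,1]>P[:,1].min()+15)&(P[:,0]<P[:,0].min()+15)]
ri=P[(P[:,0]<P[:,0].max()-30)&(P[:,0]>P[:,0].min()+15)&(P[:,1]<P[:,1].min()+15)]
for L in(lo,ri):print(len(L),cv2.fitLine(L[:,:2].astype(np.float32),cv2.DIST_HUBER,0,.01,.01).ravel())
crop("side","s4",170,140,320,260,5)
E
```

```text
18.85 [526.   26.2  53.9] [-3.5  0.3  9.4]
time: 19.95
tcp_pos: [513.1, -225.8, 202.7]
ee_rot: [[0.051, 0.999, -0.0], [0.999, -0.051, -0.0], [-0.0, -0.0, -1.0]]
wrist_force: [-0.1, 0.3, 0.5]
gripper_width: -0.0
gripper_force: 0.0
72 [7.787984e-02 9.969627e-01 5.148965e+02 9.906871e+01]
60 [ 9.9689168e-01 -7.8784280e-02  5.9710229e+02  4.2825985e+00]
```

View pics/s4.png

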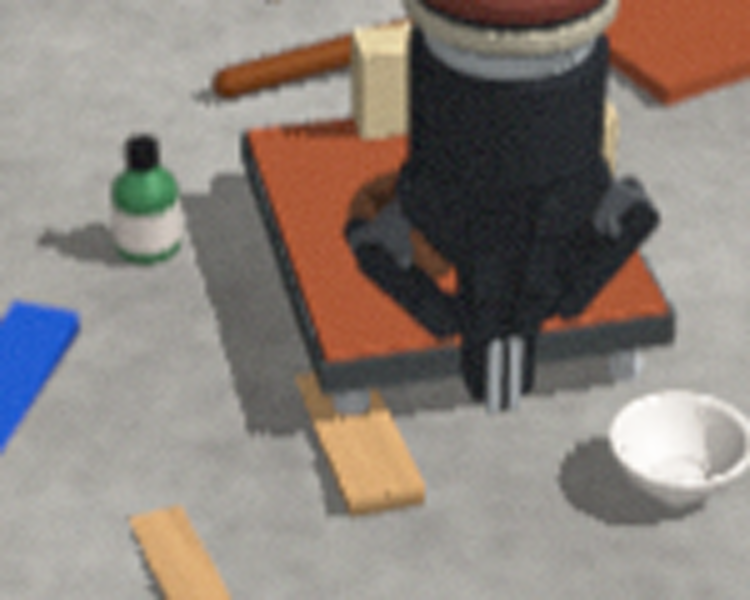

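The foot sits centrally on the wedge, around (350, 400) in the crop. The fitted slab edges are where they were at the start, and the hand is clear.

```bash
python3 -c "
from workcell import order;print(order.finish_job())"
```

```text
the job is handed in; nothing more can be done
None
```

I pushed the wedge snug under the seized foot (about 5 N) without shifting the hearth, pressed the corner above it at about 10 N for over a second with no give, took the hand away, and handed the job in at about 20 s.

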